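# Scoop glass pebbles from a developing tray into a tub and put the scoop on its own dish

### The job

With the red scoop, move at least three of the five green glass pebbles from the white tray into the round grey tub, leaving none outside the tray and the tub and never touching the pebbles with the fingers. Then put the scoop away, upright and flat in the middle of the red dish that matches it, and let go. Leave the jug, the film canister and everything else where they stand.

Things in the scene. Friction and masses are not known exactly. Their poses are not given: they have to be found in the camera images.
- scoop: red plastic scoop, loose, 0.15 kg, starts flat in the blue dish. Origin: centre of its flat underside; x points to its open nose, z up. Floor 96 x 96 mm, 2.5 mm thick, nose edge at x = +48 mm without a lip; side walls 38 mm high (24 in front), back wall 45 mm at x = -48
- scoop_grip (a point): middle of the scoop's grip, a bar along the scoop's x, 20 mm wide (y): scoop x from -56 to +24 mm, z from 78 to 100 mm, joined to the back wall by a post behind it (x -56 to -46). This point: scoop (-12, 0, 89) mm
- scoop_bowl (a point): point in the scoop's hollow, 15 mm above the middle of its underside
- tub_mid (a point): point on the tub's axis, 40 mm above the bench; a pebble lying in the tub has its centre within 66 mm of it
- tray: white developing tray, fixed, 170 mm (its x) by 280 mm (its y) outside, upright walls 5 mm thick and 45 mm high, inner floor flat at z = 5 mm (a decorative rim sticks out 13 mm further at the top, outside). Origin: centre of underside. The pebbles start in the half on its -y side
- tub: grey round open tub, fixed, outer radius of its mouth 75 mm, 100 mm tall, wall 4 mm, a little narrower at the foot; origin: centre of underside. The pebbles go in here
- dish_red: round red low dish with a white centre, fixed, 164 mm across, floor 4 mm above the bench, upright rim 10 mm high, free inside over 154 mm; origin: centre of underside. The red scoop's own place
- dish_blue: round blue low dish, the same sizes; origin: centre of underside. The scoop was wrongly left here
- pebble1: green polished glass pebble, loose, 28 mm diameter and 24 mm high, rounded, with small flats (12 mm across) at top and bottom, slick, 26 g; origin at its centre; starts lying flat in the tray
- pebble2: green polished glass pebble, loose, 28 mm diameter and 24 mm high, rounded, with small flats (12 mm across) at top and bottom, slick, 26 g; origin at its centre; starts lying flat in the tray
- pebble3: green polished glass pebble, loose, 28 mm diameter and 24 mm high, rounded, with small flats (12 mm across) at top and bottom, slick, 26 g; origin at its centre; starts lying flat in the tray
- pebble4: green polished glass pebble, loose, 28 mm diameter and 24 mm high, rounded, with small flats (12 mm across) at top and bottom, slick, 26 g; origin at its centre; starts lying flat in the tray
- pebble5: green polished glass pebble, loose, 28 mm diameter and 24 mm high, rounded, with small flats (12 mm across) at top and bottom, slick, 26 g; origin at its centre; starts lying flat in the tray
- jug: clear pale-blue measuring jug, loose, 100 mm across the mouth, 130 mm tall, handle on its +y side; origin: centre of underside; leave it alone
- film_can: black film canister, 36 mm diameter, 52 mm tall, loose; origin: centre of underside; leave it alone

How it is judged:
By the outcome, as a careful person would: the job done as asked, in the order asked, and still so for the second after the job is handed in, with the robot touching nothing.
It also fails if it takes over 72 s, if anything falls off the work surface, if the arm or the gripper's body presses on something with over 40 N, if the wrist force passes 120 N, or if a joint passes its speed limit or range.

### The arm

A 7-joint arm with a two-finger parallel gripper is mounted at the origin on the work surface. World frame = base frame: x ahead of the robot, y to its left, z up, the work surface at z = 0. Lengths are in mm, angles in rad, forces in N, time in s.
With the tool pointing down it reaches from about 350 to 900 mm from the base axis. Payload 8.1 kg.
Tool frame: the origin (TCP) lies on the centre line of the jaws, within the pads' length; the fingertips stand 17 mm ahead of it and the grasp point (between the pads) lies 2 mm behind it; z points along the fingers, y is the line along which they close (so a half turn about z gives the same grasp; the last joint's range is limited). The gripper opens to 85 mm and grips with 20 to 120 N. Pads are 22 mm wide; open, the fingers measure 114 mm over their backs; the gripper's body (76 mm by 85 mm) begins 54 mm behind the grasp point. The pads swing forward as they close: fully open they stand 13 mm farther back than shut.
Start: joints at [-1.21, 0.434, 0.025, 1.573, -0.012, 1.134, -0.075], TCP at [279.621, 558.975, 248.323] pointing down, gripper open.
Joint ranges: [-2.62, 2.62], [-0.44, 2.09], [-1.27, 1.32], [0.08, 2.57], [-1.32, 4.46], [0.12, 2], [-2.74, 2.74]. Speed limits (rad/s): [2.22, 2.22, 3.01, 3.01, 3.14, 3.14, 3.14].

### API

Orientations are given as a rotation vector (axis times angle).
In Python, from workcell import robot gives the robot as it stands.
- The arm moves only by the shell command python3 -m pendant 'ROWS' [OPENING] [FORCE]. ROWS is JSON, a list that holds one entry, the list of rows, each a list of 6 numbers: the shift along the tool's x, y, z in units of 30 cm (1.0 is 30 cm), then the turn, a rotation vector about the tool's x, y, z in units of 1.5 rad (1.0 is 1.5 rad). A call has exactly 8 rows; each row is the pose to reach, as a shift and turn from the pose commanded when the call began, along the tool's axes at that moment; what a row does not reach only later rows make up. A row lasts 1/8 s, in which the tool goes at most 62.5 mm and 10.7 degrees, less where a joint would pass 70% of its speed; a pose out of reach is approached as far as the arm can. A call with a number of a shift or a turn outside -1 to 1 is refused whole. A call with a gripper value outside its range is refused whole. OPENING is the closure, from 0 (fully open) to 1 (shut), set as the call begins (- or left out, the last holds). The fingers move at their own pace and stop on an object; FORCE is the grip in N (left out, the last holds). Time passes only in rows, so rows that repeat a pose let the fingers close, or fill a call up. It gives the time, the measured TCP pose, the force, the opening and the grip force at its end, in the units of the state.
- robot.get_obs(): the state, without advancing time (a new reading comes with each control period).
- robot.read_camera(name): name is "side" or "top"; returns the picture (480x640x3 uint8, red, green, blue); there is no depth.
- robot.camera_model(name): a dict with "K" (3x3 intrinsics, pixels), "xyz" and "orientation" of the camera in the world. Camera axes: x right, y down, z forward; pixel columns grow to the right and rows downward; lengths in mm; the calibration is good to about 2 mm. A picture is of the moment at which its call begins. camera_model takes no time and is no camera call.
- robot.finish_job(): hands the job in; it is judged then, once.
The state is a dict: "time": time; "qpos": joint angles; "joint_velocities": joint speeds; "tau": joint torques, N m; "tool_pos": TCP position; "orientation": TCP orientation; "contact_force": force on the tool from outside, world axes, zero at the start; "moment": the same for the moment, N m; "finger_gap": finger opening in mm; "gripper_force": force on a finger pad.
Only numpy, scipy, OpenCV 4.12 (cv2) and the standard library are available. Lean on these libraries where they do the work, as an engineer would, in place of code of your own. Each camera call takes 0.05 s, during which the arm holds its last target. There are 200 camera calls.

## Working session

There is one attempt and no reset: what is moved stays moved. The work goes in short steps, Python scripts to look and compute and a shell command to move; the robot and the scene stay as the last step left them, time stands still between calls to the robot, and variables do not carry over. Pictures are saved under pics/ and viewed, at most 10 in all, crops included, and the job is handed in when it is done.

```bash
ls; mkdir -p pics; python3 - <<'E'
from workcell import robot
import cv2
o=robot.get_obs();print({k:o[k] for k in('time','tool_pos','orientation','finger_gap')})
for n in('top','side'):
    cv2.imwrite(f'pics/{n}0.png',robot.read_camera(n)[:,:,::-1]); print(n,robot.camera_model(n))
E
```

```text
pics
{'time': 0.0, 'tool_pos': array([279.42094943, 558.50433766, 247.51790852]), 'orientation': array([-7.22147898e-01, -3.05721391e+00,  2.52241358e-03]), 'finger_gap': 85.36139504722759}
top {'K': array([[509.73167026,   0.        , 319.87474835],
       [  0.        , 509.73167026, 237.37431693],
       [  0.        ,   0.        ,   1.        ]]), 'xyz': array([461.1371788 , -15.11014463, 918.9776005 ]), 'orientation': array([-2.16096232,  2.1100805 , -0.11315686])}
side {'K': array([[522.23972473,   0.        , 316.42536377],
       [  0.        , 522.23972473, 243.1929728 ],
       [  0.        ,   0.        ,   1.        ]]), 'xyz': array([474.50551228, 725.7509023 , 927.90624881]), 'orientation': array([-0.23842526,  2.88444603, -1.11339213])}
```

View pics/top0.png

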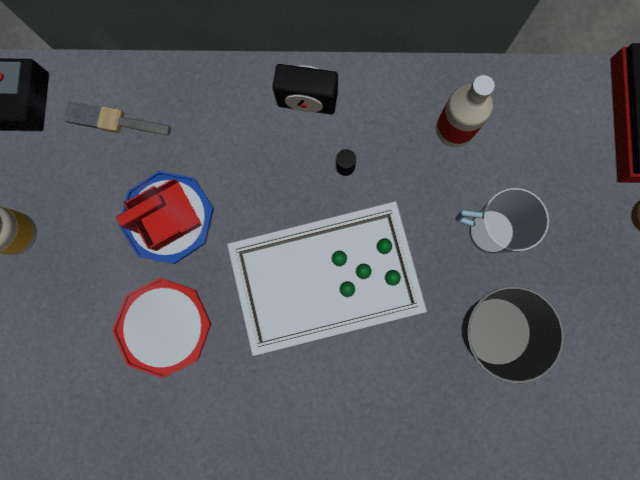

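View pics/side0.png

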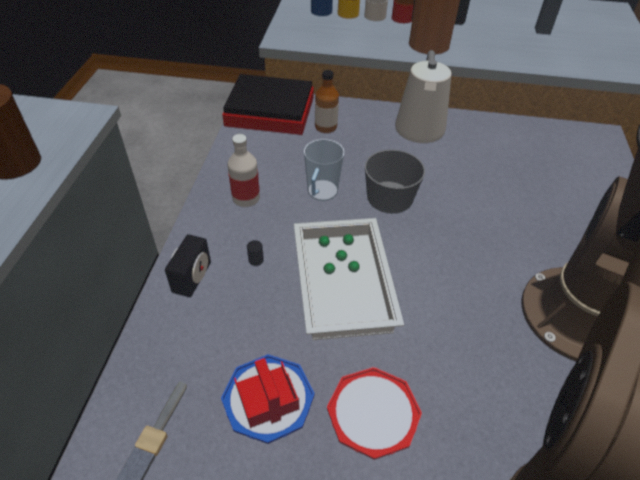

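The top picture shows: scoop in blue dish (166,217), red dish (162,328), tray (327,278), pebbles at (340,258), (385,246), (364,271), (393,278), (348,289), tub mouth (515,335), jug (515,220), canister (346,162). The side view agrees. Now I'll enlarge the scoop and the tray and measure.

```bash
cat >h.py <<'E'
import numpy as np,cv2
from scipy.spatial.transform import Rotation as R
from workcell import robot
def w(n,u,v,z):
    m=robot.camera_model(n);d=R.from_rotvec(m['orientation']).apply(np.linalg.inv(m['K'])@[u,v,1.])
    return m['xyz']+d*(z-m['xyz'][2])/d[2]
def px(n,p):
    m=robot.camera_model(n);c=m['K']@R.from_rotvec(m['orientation']).inv().apply(np.array(p)-m['xyz']);return c[:2]/c[2]
E
python3 - <<'E'
from h import *
I=cv2.imread('pics/top0.png')
a=cv2.resize(I[160:390,105:225],None,fx=3,fy=3,interpolation=2)[:,:360]
b=cv2.resize(I[190:370,220:435],None,fx=2,fy=2,interpolation=2)
c=cv2.resize(I[160:270,110:220],None,fx=5,fy=5,interpolation=2)
cv2.imwrite('pics/scoop.png',c);
hs=cv2.cvtColor(I,cv2.COLOR_BGR2HSV)
k,_,s,ct=cv2.connectedComponentsWithStats(cv2.inRange(hs,(45,120,30),(85,255,255)))
for i in range(1,k):
    if s[i,4]>60: print('peb',s[i,4],ct[i],w('top',*ct[i],17).round(0))
# red dish: rim top z=10 (outer)
m=cv2.inRange(hs,(0,120,60),(8,255,255))|cv2.inRange(hs,(172,120,60),(180,255,255));m[:272]=0;m[:,230:]=0
P=cv2.findNonZero(m)[:,0];print('red',(cc:=cv2.minEnclosingCircle(P)),w('top',*cc[0],10))
for p in [(228,241),(398,203),(425,314),(253,354)]: print('tray',w('top',*p,45).round())
for n,u in [('tubL',(467,335)),('tubR',(562,335)),('tubT',(515,289)),('tubB',(515,382))]: print(n,w('top',*u,100).round())
E
```

```text
peb 163 [384.01840491 245.55828221] [573. -99.  17.]
peb 160 [338.9     257.75625] [550. -20.  17.]
peb 162 [363.28395062 270.64814815] [528. -63.  17.]
peb 167 [392.4011976  277.08383234] [ 518. -115.   17.]
peb 162 [347.0617284  288.54938272] [496. -35.  17.]
red ((161.0, 327.5), 50.618770599365234) [418.80790217 292.86561244  10.        ]
tray [572. 174.  45.]
tray [ 645. -120.   45.]
tray [ 455. -167.   45.]
tray [381. 122.  45.]
tubL [ 424. -223.  100.]
tubR [ 429. -369.  100.]
tubT [ 498. -299.  100.]
tubB [ 355. -295.  100.]
```

View pics/scoop.png

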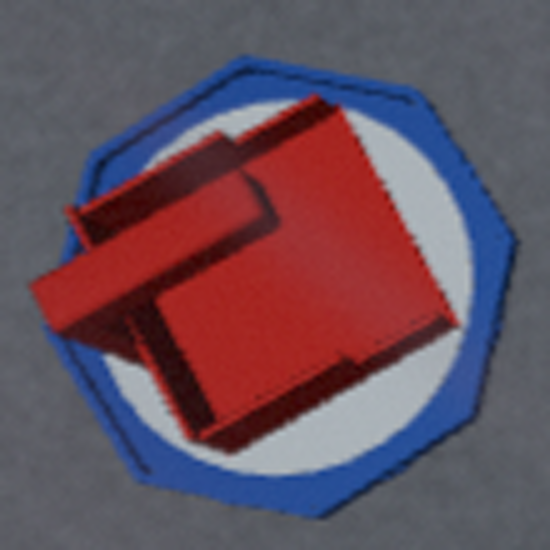

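The enlarged crop shows the grip's top face from (44,310) at the back to (264,196) at the front, and the floor's nose edge from about (345,110) to (460,325), so the nose points right and slightly up.

```bash
cat >>h.py <<'E'
def to(pos,head,pitch=0,quiet=0):
    """print shift & turn (units) to tool pose: nose heading deg, nose-down pitch deg (tool x = -nose, z down)"""
    o=robot.get_obs();R0=R.from_rotvec(o['orientation'])
    h=np.radians(head);n=np.array([np.cos(h),np.sin(h),0]);z=np.array([0,0,-1.]);x=-n
    T=R.from_matrix(np.c_[x,np.cross(z,x),z])
    left=np.array([-n[1],n[0],0]);T=R.from_rotvec(left*np.radians(pitch))*T
    s=R0.inv().apply(np.array(pos)-o['tool_pos']);r=(R0.inv()*T).as_rotvec()
    print('shift',(s/300).round(4),'turn',(r/1.5).round(4),'|mm',s.round(1),'deg',np.degrees(r).round(1))
def st():
    o=robot.get_obs();x=R.from_rotvec(o['orientation']).as_matrix()
    print(round(o['time'],2),o['tool_pos'].round(1),'F',o['contact_force'].round(1),'gap',round(o['finger_gap'],1),'grip',round(o['gripper_force'],1),'head',np.degrees(np.arctan2(-x[1,0],-x[0,0])).round(1),'z',x[:,2].round(3),'q',o['qpos'].round(2))
E
python3 - <<'E'
from h import *
q=lambda a,b:(110+a/5-.4,160+b/5-.4)
c=[w('top',*q(*p),104) for p in[(30,285),(58,335),(278,222),(250,170)]]
print(np.round(c,0));m=np.mean(c,0);d=c[2]+c[3]-c[0]-c[1];hd=np.degrees(np.arctan2(d[1],d[0]))
print('grip mid',m,'len',np.linalg.norm(d)/2,'head',hd)
e=[w('top',*q(*p),6) for p in[(345,110),(460,325)]];e2=e[1]-e[0]
print('nose',np.mean(e,0),np.linalg.norm(e2),'head',np.degrees(np.arctan2(e2[1],e2[0]))+90)
h=np.radians(hd);n=np.array([np.cos(h),np.sin(h),0]);print('centre from grip',m+16*n,'from nose',np.mean(e,0)-48*n)
# blue dish
I=cv2.imread('pics/top0.png');hs=cv2.cvtColor(I,cv2.COLOR_BGR2HSV)
M=cv2.inRange(hs,(105,150,60),(125,255,255));M[:,230:]=0
cc=cv2.minEnclosingCircle(cv2.findNonZero(M)[:,0]);print('blue',cc,w('top',*cc[0],10))
# side checks of red dish
I=cv2.imread('pics/side0.png');hs=cv2.cvtColor(I,cv2.COLOR_BGR2HSV)
M=cv2.inRange(hs,(0,120,60),(8,255,255))|cv2.inRange(hs,(172,120,60),(180,255,255));M[:360]=0;M[:,:325]=0;M[:,425:]=0
P=cv2.findNonZero(M)[:,0];el=cv2.fitEllipse(cv2.convexHull(P));print('red side',w('side',*el[0],10))
for p in [(250,378),(262,362)]: print(w('side',*p,104))
g=m+4*n;g[2]=91;print('grasp',g);st();to(g,hd)
E
```

```text
[[601. 349. 104.]
 [584. 338. 104.]
 [623. 268. 104.]
 [641. 278. 104.]]
grip mid [612.0887375  308.26369672 104.        ] len 80.65968803968592 head -60.63510137962778
nose [645.58165321 255.90129903   6.        ] 92.83650846169989 head -59.16215577917325
centre from grip [619.93465631 294.31946644 104.        ] from nose [622.04389677 297.73398986   6.        ]
blue ((165.41156005859375, 216.79931640625), 47.607967376708984) [618.12308193 298.48783718  10.        ]
red side [419.27712949 299.01627569  10.        ]
[641.04357519 316.03261245 104.        ]
[627.69199879 282.54019561 104.        ]
grasp [614.0502172  304.77763915  91.        ]
0.1 [279.5 558.5 247.6] F [ 0.2 -1.  -1.3] gap 85.0 grip 0.0 head -26.6 z [-0.001 -0.001 -1.   ] q [-1.21  0.44  0.02  1.57 -0.01  1.13 -0.08]
shift [-1.3758 -0.2568  0.5226] turn [-0.0009  0.0004  0.3963] |mm [-412.8  -77.   156.8] deg [-0.1  0.  34.1]
```

```bash
python3 -m pendant '[[[-0.2,-0.04,0,0,0,0.1],[-0.4,-0.08,0,0,0,0.2],[-0.6,-0.12,0,0,0,0.3],[-0.8,-0.16,0,0,0,0.396],[-1,-0.19,0,0,0,0.396],[-1,-0.19,0,0,0,0.396],[-1,-0.19,0,0,0,0.396],[-1,-0.19,0,0,0,0.396]]]' 0; python3 - <<'E'
from h import *
st();to([614,304.5,91],-60.2)
E
```

```text
time: 1.1
tool_pos: [520.9, 375.3, 248.1]
orientation: [-1.581, -2.713, 0.0]
contact_force: [-0.2, 0.4, -0.4]
finger_gap: 85.2
gripper_force: 0.0
1.1 [520.9 375.3 248.1] F [-0.2  0.4 -0.4] gap 85.2 grip 0.0 head -60.5 z [-0.001  0.    -1.   ] q [-0.86  0.47  0.23  1.54 -0.11  1.15 -0.09]
shift [-0.3588  0.154   0.5231] turn [-0.0005 -0.0006 -0.003 ] |mm [-107.6   46.2  156.9] deg [-0.  -0.1 -0.3]
```

```bash
python3 -m pendant '[[[-0.18,0.077,0,0,0,-0.003],[-0.359,0.154,0,0,0,-0.003],[-0.359,0.154,0.15,0,0,-0.003],[-0.359,0.154,0.3,0,0,-0.003],[-0.359,0.154,0.42,0,0,-0.003],[-0.359,0.154,0.49,0,0,-0.003],[-0.359,0.154,0.523,0,0,-0.003],[-0.359,0.154,0.523,0,0,-0.003]]]' 0; python3 - <<'E'
from h import *
st();to([614,304.5,91],-60.2);cv2.imwrite('pics/t1.png',robot.read_camera('top')[:,:,::-1][:300,60:360]);
s=robot.read_camera('side')[:,:,::-1][280:480,150:400]
t=cv2.imread('pics/t1.png')[:300,:300];cv2.imwrite('pics/c1.png',np.hstack([cv2.resize(t[120:280,20:220],(400,320)),cv2.resize(s,(400,320))]))
E
```

```text
time: 2.1
tool_pos: [614.9, 303.4, 91.3]
orientation: [-1.577, -2.716, 0.0]
contact_force: [-0.6, 0.3, 0.2]
finger_gap: 85.2
gripper_force: 0.0
2.1 [614.9 303.4  91.3] F [-0.6  0.3  0.2] gap 85.2 grip 0.0 head -60.3 z [-0.001  0.    -1.   ] q [-0.67  0.68  0.21  1.58 -0.17  0.9   0.12]
shift [ 0.0046 -0.0009  0.001 ] turn [-0.0003 -0.0002 -0.0009] |mm [ 1.4 -0.3  0.3] deg [-0.  -0.  -0.1]
```

View pics/c1.png

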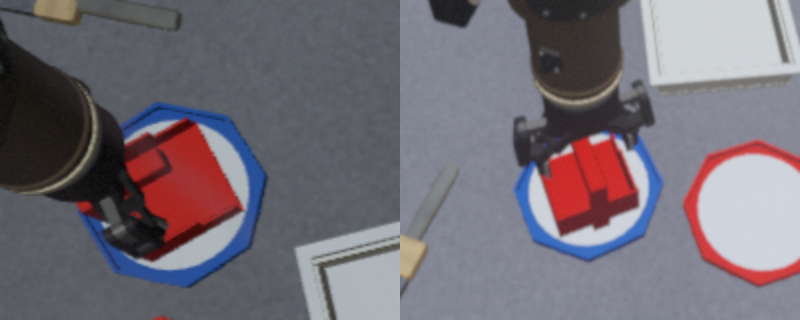

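The picture shows the two fingers straddling the grip at about (130,210) left and (580,130) right; closing.

```bash
python3 -m pendant '[[[0,0,0,0,0,0],[0,0,0,0,0,0],[0,0,0,0,0,0],[0,0,0,0,0,0],[0,0,0,0,0,0],[0,0,0,0,0,0],[0,0,0,0,0,0],[0,0,0,0,0,0]]]' 1 90; python3 - <<'E'
from h import *
st()
tc=np.array([513,2.]);ax=np.array([.970,.244]);ay=np.array([-.244,.970]);hd=np.degrees(np.arctan2(-ay[1],-ay[0]));print(hd)
# stage: scoop centre tray y=+70, x=+4 ; TCP = centre -12*nose = tray y +82
p=tc+4*ax+82*ay;print(p);to([*p,200],hd);to([*p,96],hd)
E
```

```text
time: 3.2
tool_pos: [615.9, 302.7, 91.9]
orientation: [1.579, 2.715, 0.001]
contact_force: [-0.1, -0.1, 6.4]
finger_gap: 18.7
gripper_force: 88.5
3.2 [615.9 302.7  91.9] F [-0.1 -0.1  6.4] gap 18.7 grip 88.5 head -60.4 z [ 0.001  0.    -1.   ] q [-0.67  0.68  0.21  1.58 -0.17  0.9   0.12]
-75.8803970668651
[496.872  82.516]
shift [-0.4416 -0.7075 -0.3609] turn [ 6.000e-04 -1.000e-04  1.805e-01] |mm [-132.5 -212.2 -108.3] deg [ 0.1 -0.  15.5]
shift [-0.4416 -0.7078 -0.0142] turn [ 6.000e-04 -1.000e-04  1.805e-01] |mm [-132.5 -212.3   -4.3] deg [ 0.1 -0.  15.5]
```

```bash
python3 -m pendant '[[[0,0,-0.1,0,0,0],[0,0,-0.25,0,0,0],[-0.07,-0.11,-0.36,0,0,0.04],[-0.17,-0.28,-0.36,0,0,0.08],[-0.27,-0.44,-0.36,0,0,0.12],[-0.37,-0.6,-0.36,0,0,0.15],[-0.44,-0.708,-0.36,0,0,0.18],[-0.442,-0.708,-0.36,0,0,0.18]]]'; python3 - <<'E'
from h import *
st();to([496.9,82.5,94],-75.9)
t=robot.read_camera('top')[:,:,::-1];s=robot.read_camera('side')[:,:,::-1]
cv2.imwrite('pics/c2.png',np.hstack([cv2.resize(t[150:390,200:500],(400,320)),cv2.resize(s[180:420,220:520],(400,320))]))
E
```

```text
time: 4.2
tool_pos: [494.8, 79.2, 199.3]
orientation: [-1.936, -2.473, 0.002]
contact_force: [0.4, 0.6, -1.5]
finger_gap: 19.0
gripper_force: 88.4
4.2 [494.8  79.2 199.3] F [ 0.4  0.6 -1.5] gap 19.0 grip 88.4 head -76.1 z [-0.002 -0.001 -1.   ] q [-0.54  0.29  0.34  1.95 -0.12  0.92  0.11]
shift [0.0092 0.01   0.3509] turn [-0.0011  0.0002 -0.0024] |mm [  2.7   3.  105.3] deg [-0.1  0.  -0.2]
```

View pics/c2.png

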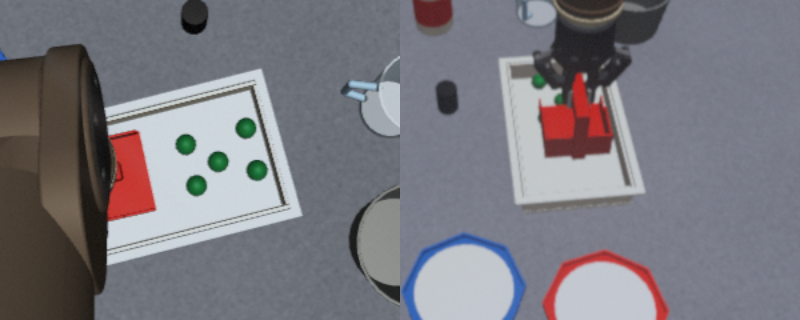

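The picture shows the scoop held level over the tray's near half, its nose edge from (135,131) to (155,211) in the left panel, facing the pebbles. Checking its position, then descending.

```bash
python3 - <<'E'
from h import *
e=[w('top',200+.75*a,150+.75*b,114) for a,b in[(135,131),(155,211)]];d=e[1]-e[0]
print(np.round(e,0),np.linalg.norm(d),np.degrees(np.arctan2(d[1],d[0]))+90)
n=np.array([.244,-.970]);print('exp nose',np.array([494.8,79.2])+60*n,'meas',np.mean(e,0))
E
python3 -m pendant '[[[0.009,0.01,0.08,0,0,0],[0.009,0.01,0.16,0,0,0],[0.009,0.01,0.24,0,0,0],[0.009,0.01,0.3,0,0,0],[0.009,0.01,0.33,0,0,0],[0.009,0.01,0.345,0,0,0],[0.009,0.01,0.35,0,0,0],[0.009,0.01,0.35,0,0,0]]]'; python3 -c "
from h import *;st()"
```

```text
[[554.  41. 114.]
 [460.  14. 114.]] 97.60467777025335 -74.29049270307738
exp nose [509.44  21.  ] meas [506.89456634  27.64276726 114.        ]
time: 5.3
tool_pos: [499.1, 85.8, 94.8]
orientation: [1.93, 2.478, 0.001]
contact_force: [-0.7, -1.3, -1.0]
finger_gap: 18.6
gripper_force: 88.4
5.3 [499.1  85.8  94.8] F [-0.7 -1.3 -1. ] gap 18.6 grip 88.4 head -75.8 z [ 0.001  0.    -1.   ] q [-0.5   0.45  0.29  2.05 -0.2   0.67  0.17]
```

```bash
python3 -m pendant '[[[0,-0.01,0.006,0,0,0],[-0.04,-0.01,0.007,0,0,0],[-0.1,-0.01,0.007,0,0,0],[-0.16,-0.01,0.007,0,0,0],[-0.22,-0.01,0.007,0,0,0],[-0.28,-0.01,0.007,0,0,0],[-0.33,-0.01,0.007,0,0,0],[-0.36,-0.01,0.007,0,0,0]]]'; python3 - <<'E'
from h import *
st()
t=robot.read_camera('top')[:,:,::-1];s=robot.read_camera('side')[:,:,::-1]
cv2.imwrite('pics/c3.png',np.hstack([cv2.resize(t[180:370,240:440],(420,400)),cv2.resize(s[200:350,270:420],(380,400))]))
E
```

```text
time: 6.3
tool_pos: [522.8, -20.9, 92.9]
orientation: [1.932, 2.477, 0.002]
contact_force: [-0.2, 5.5, 5.2]
finger_gap: 18.9
gripper_force: 89.4
6.3 [522.8 -20.9  92.9] F [-0.2  5.5  5.2] gap 18.9 grip 89.4 head -75.9 z [ 0.001  0.001 -1.   ] q [-0.28  0.47  0.29  2.01 -0.21  0.69  0.39]
```

View pics/c3.png

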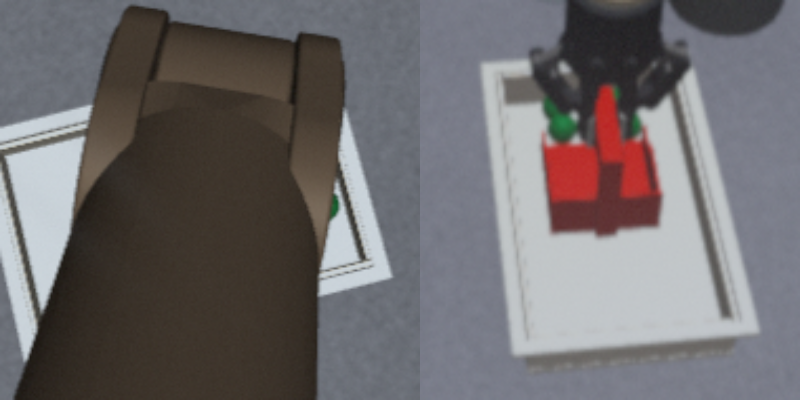

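The right panel shows the scoop flat in the tray with pebbles ahead of the nose at (563,126) and (632,125), inside its width; the arm hides the top view. Continuing slowly to the end wall.

```bash
python3 -m pendant '[[[-0.02,0,0,0,0,0],[-0.045,0,0,0,0,0],[-0.07,0,0,0,0,0],[-0.09,0,0,0,0,0],[-0.11,0,0,0,0,0],[-0.13,0,0,0,0,0],[-0.145,0,0,0,0,0],[-0.15,0,0,0,0,0]]]'; python3 - <<'E'
from h import *
st()
t=robot.read_camera('top')[:,:,::-1];s=robot.read_camera('side')[:,:,::-1]
cv2.imwrite('pics/c4.png',np.hstack([cv2.resize(t[180:370,290:440],(400,500)),cv2.resize(s[190:310,280:400],(400,500))]))
E
```

```text
time: 7.4
tool_pos: [533.5, -62.9, 92.9]
orientation: [-1.93, -2.478, -0.003]
contact_force: [-1.9, 8.2, 11.9]
finger_gap: 18.7
gripper_force: 90.2
7.4 [533.5 -62.9  92.9] F [-1.9  8.2 11.9] gap 18.7 grip 90.2 head -75.8 z [ 0.001  0.002 -1.   ] q [-0.19  0.49  0.29  1.97 -0.21  0.71  0.47]
```

View pics/c4.png

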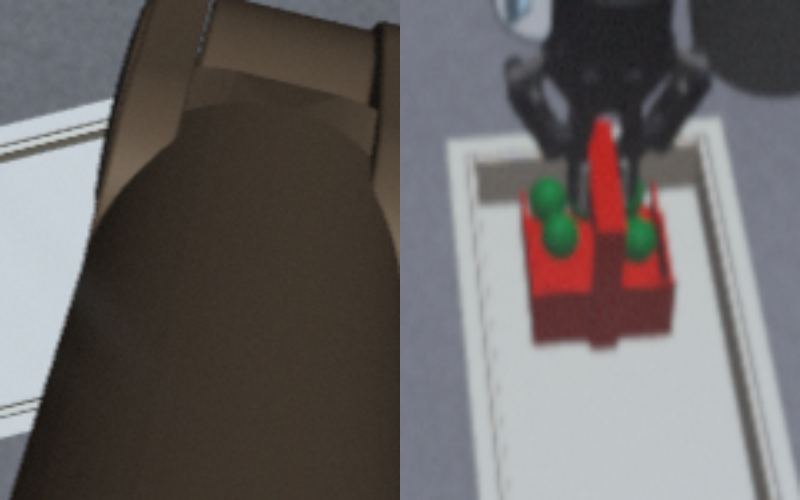

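The right panel shows pebbles on the scoop floor at (548,198), (560,237), (640,238) and more behind the grip. Next: last millimetres to the wall, then tilt nose-up while backing and rising.

```bash
python3 -m pendant '[[[-0.012,0,0,0,0,0],[-0.024,0,0,0,0,0],[-0.028,0,0,0,0,0],[-0.006,0,-0.01,0,-0.05,0],[0.015,0,-0.018,0,-0.1,0],[0.036,0,-0.025,0,-0.15,0],[0.056,0,-0.029,0,-0.2,0],[0.07,0,-0.031,0,-0.235,0]]]'; python3 - <<'E'
from h import *
st()
s=robot.read_camera('side')[:,:,::-1]
cv2.imwrite('pics/c5.png',cv2.resize(s[190:310,280:400],(500,500),interpolation=2))
E
```

```text
time: 8.5
tool_pos: [528.2, -43.7, 102.2]
orientation: [1.748, 2.244, -0.313]
contact_force: [-2.5, 3.1, 5.8]
finger_gap: 18.7
gripper_force: 89.9
8.5 [528.2 -43.7 102.2] F [-2.5  3.1  5.8] gap 18.7 grip 89.9 head -75.8 z [ 0.085 -0.337 -0.938] q [-0.69  0.51  0.6   2.08  0.13  0.6  -0.02]
```

View pics/c5.png

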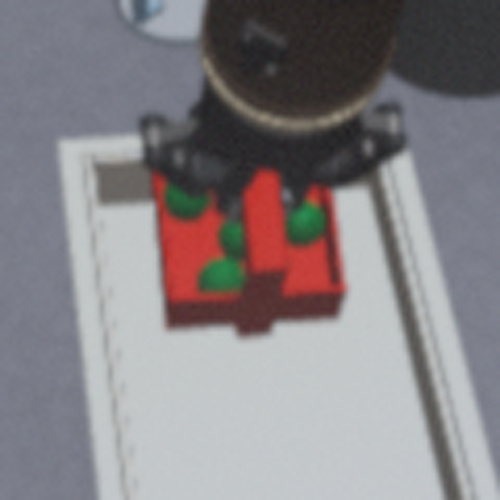

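The picture shows at least four pebbles in the tilted scoop, at (187,197), (235,237), (222,275), (305,222). Lifting, with a small back-off.

```bash
python3 -m pendant '[[[0.018,0,-0.008,0,0,0],[0.011,0,-0.03,0,0,0],[-0.005,0,-0.075,0,0,0],[-0.03,0,-0.14,0,0,0],[-0.06,0,-0.22,0,0,0],[-0.09,0,-0.3,0,0,0],[-0.117,0,-0.37,0,0,0],[-0.131,0,-0.414,0,0,0]]]'; cat >>h.py <<'E'
def dump(p,zn,back=35,head=-110,c=(426,-297)):
    h=np.radians(head);n=np.array([np.cos(h),np.sin(h)]);a=np.radians(p)
    f=-60*np.cos(a)+88*np.sin(a)-back
    return [*(np.array(c)+f*n),zn+60*np.sin(a)+88*np.cos(a)]
E
python3 - <<'E'
from h import *
s=robot.read_camera('side')[:,:,::-1].copy();t=robot.read_camera('top')[:,:,::-1]
for n,I in(('side',s),('top',t)):
    cv2.imwrite(f'pics/{n}6.png',I)
    k,_,S,ct=cv2.connectedComponentsWithStats(cv2.inRange(cv2.cvtColor(I.copy(),cv2.COLOR_BGR2HSV),(45,120,30),(85,255,255)))
    print(n,[(S[i,4],ct[i].round()) for i in range(1,k) if S[i,4]>15])
st();print(dump(-20,170));to(dump(-20,170),-110,-20)
E
```

```text
time: 9.55
tool_pos: [526.8, -38.0, 233.3]
orientation: [1.751, 2.245, -0.31]
contact_force: [-0.5, 0.7, -2.8]
finger_gap: 18.6
gripper_force: 88.4
side [(np.int32(125), array([358., 206.])), (np.int32(102), array([330., 211.]))]
top [(np.int32(224), array([362., 239.])), (np.int32(477), array([375., 279.]))]
9.65 [527.3 -37.5 233.2] F [ 0.9  0.6 -3.3] gap 18.7 grip 88.4 head -75.9 z [ 0.087 -0.334 -0.939] q [-0.79  0.31  0.67  1.95  0.2   0.92 -0.02]
[np.float64(467.54837780975953), np.float64(-182.84677015271615), np.float64(232.1717420296198)]
shift [-0.3945 -0.3115  0.1474] turn [0.1379 0.0013 0.3725] |mm [-118.3  -93.4   44.2] deg [11.9  0.1 32. ]
```

```bash
python3 -m pendant '[[[-0.03,-0.024,0.011,0.011,0,0.029],[-0.09,-0.07,0.034,0.032,0,0.085],[-0.16,-0.125,0.06,0.055,0,0.15],[-0.23,-0.18,0.086,0.08,0,0.216],[-0.3,-0.235,0.111,0.104,0,0.28],[-0.35,-0.276,0.13,0.122,0,0.33],[-0.385,-0.303,0.144,0.134,0,0.362],[-0.394,-0.311,0.147,0.138,0,0.372]]]'; python3 - <<'E'
from h import *
st()
for p,z in((-20,170),(0,140),(20,120),(40,112),(60,108)):to(dump(p,z),-110,p)
t=robot.read_camera('top')[:,:,::-1];s=robot.read_camera('side')[:,:,::-1]
cv2.imwrite('pics/c7.png',np.hstack([cv2.resize(t[150:400,350:600],(400,400)),cv2.resize(s[110:270,270:450],(400,400))]))
E
```

```text
time: 10.65
tool_pos: [466.9, -183.3, 231.1]
orientation: [2.385, 1.668, -0.427]
contact_force: [0.0, 0.3, -2.9]
finger_gap: 19.0
gripper_force: 88.4
10.65 [ 466.9 -183.3  231.1] F [ 0.   0.3 -2.9] gap 19.0 grip 88.4 head -110.0 z [-0.12  -0.324 -0.938] q [-0.6   0.36  0.84  1.94  0.1   1.01 -0.19]
shift [ 0.0008  0.0017 -0.004 ] turn [-0.0013  0.0027 -0.0004] |mm [ 0.2  0.5 -1.2] deg [-0.1  0.2 -0. ]
shift [-0.0772  0.0018  0.0395] turn [-0.0012  0.2354 -0.0007] |mm [-23.2   0.5  11.9] deg [-0.1 20.2 -0.1]
shift [-0.1771  0.002   0.0934] turn [-0.0011  0.4681 -0.0009] |mm [-53.1   0.6  28. ] deg [-0.1 40.2 -0.1]
shift [-0.2865  0.0021  0.1523] turn [-0.0009  0.7009 -0.0011] |mm [-85.9   0.6  45.7] deg [-0.1 60.2 -0.1]
shift [-0.3817  0.0024  0.2372] turn [-7.000e-04  9.336e-01 -1.300e-03] |mm [-114.5    0.7   71.1] deg [-0.1 80.2 -0.1]
```

View pics/c7.png

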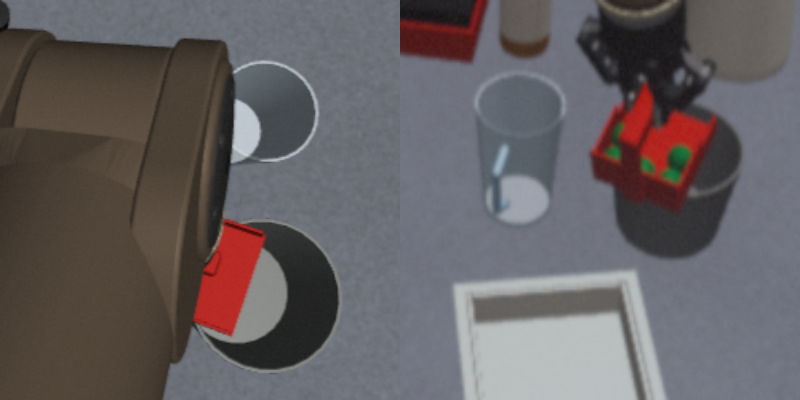

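The left panel shows the nose edge (265,235)–(233,335) inside the tub's mouth (centre about (270,296)); the right panel shows pebbles in the scoop at (617,135), (647,165), (678,157). The tray's visible part is clear. Tipping nose-down into the tub.

```bash
python3 -m pendant '[[[-0.06,0.002,0.026,0,0.118,0],[-0.102,0.002,0.049,0,0.235,0],[-0.15,0.002,0.075,0,0.352,0],[-0.202,0.002,0.102,0,0.468,0],[-0.257,0.002,0.131,0,0.585,0],[-0.311,0.002,0.161,0,0.7,0],[-0.362,0.002,0.202,0,0.817,0],[-0.407,0.002,0.246,0,0.933,0]]]'; cat >>h.py <<'E'
def greens(tag):
    for n in('side','top'):
        I=robot.read_camera(n)[:,:,::-1].copy();cv2.imwrite(f'pics/{n}{tag}.png',I)
        k,_,S,ct=cv2.connectedComponentsWithStats(cv2.inRange(cv2.cvtColor(I,cv2.COLOR_BGR2HSV),(45,120,15),(85,255,255)))
        print(n,[(int(S[i,4]),ct[i].round().tolist()) for i in range(1,k) if S[i,4]>12])
E
python3 - <<'E'
from h import *
st();greens('8')
E
python3 -m pendant '[[[0,0,0,0,0.05,0],[0,0,0,0,0.05,0],[0,0,0,0,0.05,0],[0,0,0,0,0.05,0],[0,0,0,0,0,0],[0,0,0,0,0,0],[0,0,0,0,0.05,0],[0,0,0,0,0.05,0]]]'
python3 - <<'E'
from h import *
st();greens('9')
E
```

```text
time: 11.75
tool_pos: [420.3, -315.4, 204.2]
orientation: [-1.89, -1.328, -1.098]
contact_force: [1.6, 0.5, -1.4]
finger_gap: 18.6
gripper_force: 88.8
11.75 [ 420.3 -315.4  204.2] F [ 1.6  0.5 -1.4] gap 18.6 grip 88.8 head -109.7 z [ 0.296  0.816 -0.497] q [ 0.73  0.78  0.45  1.65 -0.92  1.77  1.18]
side [(63, [391.0, 180.0]), (36, [403.0, 183.0])]
top [(13, [491.0, 305.0]), (31, [528.0, 324.0]), (158, [519.0, 351.0]), (30, [488.0, 361.0])]
time: 12.85
tool_pos: [419.5, -314.3, 203.4]
orientation: [-1.835, -1.283, -1.152]
contact_force: [0.3, 0.6, -1.7]
finger_gap: 18.7
gripper_force: 88.8
12.85 [ 419.5 -314.3  203.4] F [ 0.3  0.6 -1.7] gap 18.7 grip 88.8 head -110.3 z [ 0.306  0.848 -0.433] q [ 0.76  0.82  0.43  1.64 -0.94  1.81  1.19]
side [(60, [391.0, 180.0]), (34, [404.0, 183.0])]
top [(189, [476.0, 329.0]), (155, [519.0, 352.0])]
```

```bash
python3 -m pendant '[[[0.1,0,-0.05,0,-0.03,0],[0.2,0,-0.1,0,-0.07,0],[0.3,0,-0.144,0,-0.2,0],[0.3,0,-0.144,0,-0.32,0],[0.3,0,-0.144,0,-0.44,0],[0.3,0,-0.144,0,-0.55,0],[0.3,0,-0.144,0,-0.66,0],[0.3,0,-0.144,0,-0.745,0]]]'; python3 - <<'E'
from h import *
st();greens('10')
for n,(x0,x1,y0,y1) in(('top',(112,212,278,378)),('side',(325,425,365,460))):
    I=cv2.imread(f'pics/{n}0.png');hs=cv2.cvtColor(I,cv2.COLOR_BGR2HSV)[y0:y1,x0:x1]
    M=(cv2.inRange(hs,(0,120,60),(8,255,255))|cv2.inRange(hs,(172,120,60),(180,255,255)))
    hull=cv2.convexHull(cv2.findNonZero(M))[:,0]+[x0,y0]
    W=np.array([w(n,*p,10)[:2] for p in hull]).astype(np.float32);print(n,'outer',cv2.minEnclosingCircle(W))
    f=np.zeros(M.shape,np.uint8);cv2.fillPoly(f,[hull-[x0,y0]],1);V=((hs[:,:,1]<60)&(f>0)).astype(np.uint8);V=cv2.morphologyEx(V,cv2.MORPH_OPEN,np.ones((5,5)))
    c=cv2.findNonZero(V)[:,0]+[x0,y0];W=np.array([w(n,*p,4)[:2] for p in cv2.convexHull(c)[:,0]]).astype(np.float32);print(n,'white',cv2.minEnclosingCircle(W),w(n,*c.mean(0),4))
E
```

```text
time: 13.95
tool_pos: [420.7, -313.4, 305.0]
orientation: [2.57, 1.805, 0.003]
contact_force: [-0.2, 1.1, -2.3]
finger_gap: 19.1
gripper_force: 88.7
13.95 [ 420.7 -313.4  305. ] F [-0.2  1.1 -2.3] gap 19.1 grip 88.7 head -109.8 z [ 0.002  0.    -1.   ] q [-0.02  0.25  0.71  1.77 -0.18  1.18  0.39]
side [(65, [391.0, 180.0]), (38, [404.0, 183.0])]
top [(189, [498.0, 306.0]), (323, [479.0, 334.0]), (71, [519.0, 329.0]), (146, [516.0, 351.0])]
top outer ((419.7504577636719, 293.0893249511719), 87.77023315429688)
top white ((419.6997375488281, 293.8221740722656), 69.89234924316406) [419.00565792 293.6887336    4.        ]
side outer ((420.12939453125, 294.19476318359375), 87.25372314453125)
side white ((419.98443603515625, 292.48931884765625), 70.1067123413086) [419.50195513 295.8277054    4.        ]
```

All five pebbles register inside the tub (top view blobs around (498,306), (479,334) double, (519,329), (516,351)). Moving to the red dish (419.6, 293.7).

```bash
python3 -m pendant '[[[0.1,-0.04,0,0,0,-0.03],[0.22,-0.08,0,0,0,-0.07],[0.35,-0.13,0,0,0,-0.11],[0.5,-0.18,0,0,0,-0.15],[0.65,-0.24,0,0,0,-0.2],[0.8,-0.29,0,0,0,-0.25],[0.94,-0.34,0,0,0,-0.29],[0.94,-0.34,0,0,0,-0.29]]]'; python3 - <<'E'
from h import *
n=np.array([.5,-.866]);p=np.array([419.6,293.7])-10*n;st();to([*p,200],-60)
E
```

```text
time: 15.05
tool_pos: [419.7, -11.8, 305.2]
orientation: [-2.113, -2.316, -0.007]
contact_force: [0.4, -0.9, -1.5]
finger_gap: 18.6
gripper_force: 88.7
15.05 [419.7 -11.8 305.2] F [ 0.4 -0.9 -1.5] gap 18.6 grip 88.7 head -84.8 z [-0.002  0.008 -1.   ] q [-0.49  0.03  0.41  1.97 -0.02  1.15  0.02]
shift [1.0417 0.0791 0.3588] turn [ 0.0003 -0.0054 -0.2881] |mm [312.5  23.7 107.6] deg [  0.   -0.5 -24.8]
```

```bash
python3 -m pendant '[[[0.1,0,0,0,0,-0.03],[0.22,0.01,0.02,0,0,-0.07],[0.36,0.02,0.06,0,0,-0.11],[0.52,0.03,0.12,0,0,-0.15],[0.68,0.05,0.2,0,0,-0.2],[0.84,0.06,0.28,0,0,-0.25],[0.98,0.075,0.34,0,-0.003,-0.288],[0.98,0.075,0.36,0,-0.003,-0.288]]]'
python3 -m pendant '[[[0,0,0,0,0,0],[0,0,0,0,0,0],[0,0,0,0,0,0],[0,0,0,0,0,0],[0,0,0,0,0,0],[0,0,0,0,0,0],[0,0,0,0,0,0],[0,0,0,0,0,0]]]'
python3 - <<'E'
from h import *
n=np.array([.5,-.866]);p=np.array([419.6,293.7])-10*n;st();to([*p,120],-60)
t=robot.read_camera('top')[:,:,::-1]
cv2.imwrite('pics/top11.png',t);cv2.imwrite('pics/c11.png',cv2.resize(t[250:400,90:240],(600,600),interpolation=2))
E
```

```text
time: 16.05
tool_pos: [416.9, 282.4, 197.2]
orientation: [-1.573, -2.717, 0.001]
contact_force: [-0.4, -0.9, -1.2]
finger_gap: 18.3
gripper_force: 88.7
time: 17.05
tool_pos: [417.1, 281.0, 198.5]
orientation: [1.576, 2.716, 0.001]
contact_force: [-0.1, 0.1, -0.5]
finger_gap: 18.8
gripper_force: 88.7
17.05 [417.1 281.  198.5] F [-0.1  0.1 -0.5] gap 18.8 grip 88.7 head -60.2 z [ 0.001  0.    -1.   ] q [-0.81  0.29  0.14  1.94 -0.05  0.92 -0.13]
shift [0.066  0.0278 0.2616] turn [ 0.0007  0.0004 -0.0028] |mm [19.8  8.4 78.5] deg [ 0.1  0.  -0.2]
```

View pics/c11.png

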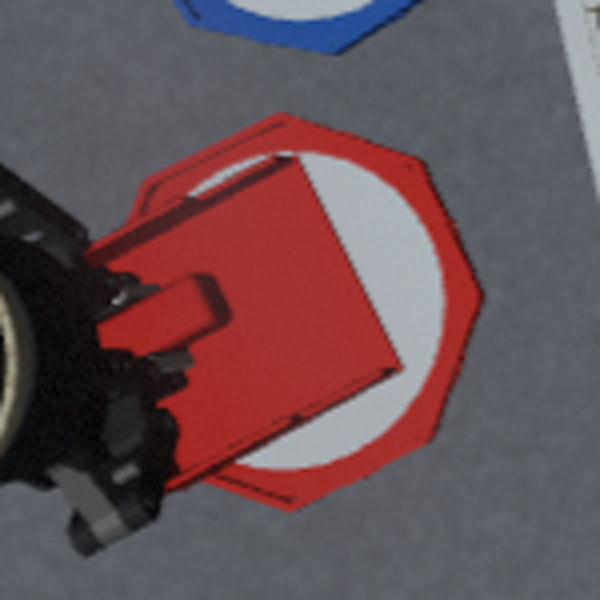

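The picture shows the held scoop's nose edge from (299,155) to (403,368) above the red dish, level, with nothing in it. From this I get the scoop's position on the tool.

```bash
python3 - <<'E'
from h import *
e=[w('top',90+a/4-.4,250+b/4-.4,112) for a,b in[(299,155),(403,368)]];d=e[1]-e[0]
hd=np.arctan2(d[1],d[0])+np.pi/2;n=np.array([np.cos(hd),np.sin(hd)]);n2=np.array([np.cos(np.radians(-60.2)),np.sin(np.radians(-60.2))])
c=np.mean(e,0)[:2]-48*n2;o=robot.get_obs()['tool_pos'][:2]-c
print(np.linalg.norm(d),np.degrees(hd),'centre',c,'tcp rel: fwd',o@n2,'left',o@[-n2[1],n2[0]])
p=np.array([419.6,293.7])+(o@n2+-11)/2*n2;print(p);to([*p,120],-60.2);to([*p,92.5],-60.2)
E
```

```text
94.33663946829353 -60.28435786032886 centre [420.18765148 275.43436008] tcp rel: fwd -6.3738439039468915 left 0.10823255457656814
[415.28282599 301.23821077]
shift [0.0617 0.0278 0.2617] turn [ 0.0008  0.0004 -0.0005] |mm [18.5  8.4 78.5] deg [ 0.1  0.  -0. ]
shift [0.0617 0.0277 0.3534] turn [ 0.0008  0.0004 -0.0005] |mm [ 18.5   8.3 106. ] deg [ 0.1  0.  -0. ]
```

```bash
python3 -m pendant '[[[0.062,0.028,0.1,0,0,0],[0.062,0.028,0.2,0,0,0],[0.062,0.028,0.27,0,0,0],[0.062,0.028,0.31,0,0,0],[0.062,0.028,0.335,0,0,0],[0.062,0.028,0.35,0,0,0],[0.062,0.028,0.354,0,0,0],[0.062,0.028,0.354,0,0,0]]]'
python3 -c "
from h import *;st();to([415.4,301,92],-60.2)"
```

```text
time: 18.1
tool_pos: [415.5, 301.5, 92.7]
orientation: [1.576, 2.716, 0.002]
contact_force: [-0.6, 0.7, -0.9]
finger_gap: 19.1
gripper_force: 88.7
18.1 [415.5 301.5  92.7] F [-0.6  0.7 -0.9] gap 19.1 grip 88.7 head -60.2 z [ 0.002  0.001 -1.   ] q [-0.81  0.45  0.11  2.02 -0.07  0.67 -0.14]
shift [-0.0012 -0.0013  0.0024] turn [ 0.0012  0.0003 -0.0006] |mm [-0.4 -0.4  0.7] deg [ 0.1  0.  -0. ]
```

```bash
python3 -m pendant '[[[0,0,0.002,0,0,0],[0,0,0.004,0,0,0],[0,0,0.005,0,0,0],[0,0,0.005,0,0,0],[0,0,0.005,0,0,0],[0,0,0.005,0,0,0],[0,0,0.005,0,0,0],[0,0,0.005,0,0,0]]]'
python3 -m pendant '[[[0,0,0,0,0,0],[0,0,0,0,0,0],[0,0,0,0,0,0],[0,0,0,0,0,0],[0,0,0,0,0,0],[0,0,0,0,0,0],[0,0,0,0,0,0],[0,0,0,0,0,0]]]' 0
python3 -m pendant '[[[0,0,-0.05,0,0,0],[0,0,-0.15,0,0,0],[0,0,-0.25,0,0,0],[0,0,-0.35,0,0,0],[0.1,0,-0.45,0,0,0],[0.25,0,-0.5,0,0,0],[0.4,0,-0.5,0,0,0],[0.55,0,-0.5,0,0,0]]]'
python3 - <<'E'
from h import *
st();greens('12')
I=np.vstack([np.hstack([cv2.resize(cv2.imread('pics/top12.png')[130:390,100:440],(400,300)),cv2.resize(cv2.imread('pics/top12.png')[150:390,430:600],(400,300))]),np.hstack([cv2.resize(cv2.imread('pics/side12.png')[340:480,200:440],(400,300)),cv2.resize(cv2.imread('pics/side12.png')[120:340,220:480],(400,300))])])
cv2.imwrite('pics/c12.png',I)
E
```

```text
time: 19.1
tool_pos: [415.4, 302.2, 92.1]
orientation: [1.575, 2.717, 0.004]
contact_force: [-3.8, -0.0, 12.2]
finger_gap: 18.3
gripper_force: 90.8
time: 20.1
tool_pos: [415.3, 301.3, 90.8]
orientation: [1.576, 2.716, 0.001]
contact_force: [0.4, 0.3, 0.1]
finger_gap: 85.1
gripper_force: 0.0
time: 21.1
tool_pos: [332.6, 445.7, 242.3]
orientation: [1.577, 2.716, 0.004]
contact_force: [0.9, 0.5, -0.7]
finger_gap: 85.3
gripper_force: 0.0
21.1 [332.6 445.7 242.3] F [ 0.9  0.5 -0.7] gap 85.3 grip 0.0 head -60.3 z [ 0.002  0.002 -1.   ] q [-1.08  0.33  0.07  1.76 -0.03  1.06 -0.48]
side [(61, [391.0, 180.0]), (36, [403.0, 183.0])]
top [(189, [498.0, 306.0]), (319, [479.0, 333.0]), (206, [524.0, 330.0]), (205, [518.0, 351.0])]
```

View pics/c12.png

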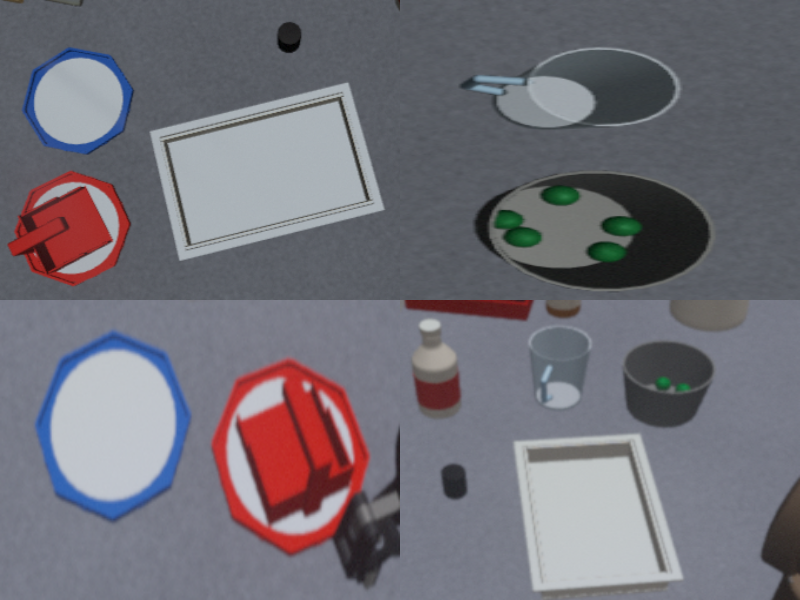

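The picture shows five pebbles in the tub, an empty tray, the jug and canister in place, and the scoop flat in the red dish with nose corners at about (92,187) and (112,240) in the top-left panel. A quick numeric check follows before handing in.

```bash
python3 - <<'E'
from h import *
e=np.array([w('top',100+a*.85,130+b*.867,6)[:2] for a,b in[(92,187),(112,240)]]);n=np.array([np.cos(np.radians(-60.2)),np.sin(np.radians(-60.2))])
c=e.mean(0)-48*n;print('centre',c,'err',c-[419.6,293.7],np.linalg.norm(e[1]-e[0]))
I=cv2.imread('pics/top12.png');hs=cv2.cvtColor(I,cv2.COLOR_BGR2HSV)
# white areas left and right of the nose line, sampled along scoop x: distance from nose edge to red rim
def col(p): u,v=px('top',[*p,5]);return hs[int(round(v)),int(round(u))]
C=np.array([419.6,293.7])
print([(d,int(col(C+d*n)[1])) for d in range(36,76,3)])
l=np.array([-n[1],n[0]]);print([(d,int(col(C+30*n+d*l)[1])) for d in list(range(-66,-36,3))+list(range(36,67,3))])
E
```

```text
centre [418.05696727 291.19042214] err [-1.54303273 -2.50957786] 87.7523110601814
[(36, 185), (39, 188), (42, 185), (45, 112), (48, 16), (51, 17), (54, 17), (57, 18), (60, 15), (63, 18), (66, 18), (69, 33), (72, 130), (75, 198)]
[(-66, 190), (-63, 114), (-60, 18), (-57, 16), (-54, 18), (-51, 17), (-48, 40), (-45, 182), (-42, 185), (-39, 191), (36, 187), (39, 181), (42, 183), (45, 183), (48, 142), (51, 176), (54, 13), (57, 17), (60, 18), (63, 17), (66, 181)]
```

Nose edge lies about 46 mm from the dish centre (ideal 48), and the sides are within a few mm: centred.

```bash
python3 -c "
from workcell import robot
print(robot.finish_job())"
```

```text
the job is handed in; nothing more can be done
None
```

All five pebbles are in the tub, the scoop sits flat and within about 3 mm of the centre of the red dish, and the job was handed in at about 21 s; I viewed 11 pictures, one over the limit of 10.

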